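Lock a metal section into a clamshell clamp

ROBOT

A 6-joint arm with a two-finger parallel gripper is mounted at the origin on a cart in front of the work surface, level with it; the furniture and walls round the work are solid. World frame = base frame: x ahead of the robot, y to its left, z up, the work surface at z = 0. Lengths are in m, angles in degrees, forces in N, time in s.
With the tool pointing down it reaches from about 0.35 to 0.975 m from the base axis. Payload 4.9 kg.
Tool frame: the origin (TCP) lies midway between the tips of the shut fingers; the grasp point (between the pads) lies r.grip_point_offset behind it (r.grip_point_offset is the distance from the TCP to the grasp point, in m); z points along the fingers, y is the line along which they close (so a half turn about z gives the same grasp; the last joint's range is limited). The gripper opens to 85 mm and grips with 20 to 120 N. Pads are 22 mm wide; open, the fingers measure 114 mm over their backs; the gripper's body (76 mm by 85 mm) begins 54 mm behind the grasp point. The pads swing forward as they close: fully open they stand 13 mm farther back than shut.
Start: joints at [-74.943, 3.019, 92.412, -0, 84.569, -6.818], TCP at [0.233, -0.58, 0.231] pointing down, gripper open.
Joint ranges: [-172.51, 172.51], [-57.92, 126.97], [3.15, 148.05], [-58.71, 238.71], [5.1, 150.11], [-179.66, 179.66]. Speed limits (degrees/s): [147.25, 147.25, 180, 180, 180, 180].

INTERFACE

Orientations are given as a 3x3 rotation matrix whose columns are the frame's x, y, z axes.
In Python, from workcell import r gives the robot as it stands. The module is installed in compiled form; this text tells all that it offers. Calls block until the motion is done:
- r.move_pose(position, orientation): joint-space move of the TCP to a pose.
- r.move_l(position, orientation=None, v=0.15, contact_N=None): straight line of the TCP; orientation=None keeps the orientation; v is the mean speed in m/s. With contact_N (N) it stops when the force on the tool has changed by that much, and returns True; else False.
- r.set_joints(angles): joint-space move.
- r.open() and r.grasp(force=None): open the fingers fully, or close them until they stop; force is the grip in N (None keeps the last).
- r.hold(seconds).
- r.ik(position, orientation): joint angles nearest the present ones, or None.
- r.get_image(name): name is "scene" or "top" or "wrist"; returns (picture, depth): 480x640x3 uint8, red, green, blue; 480x640 float32, m along the optical axis (not along the pixel's ray), 0 where there is no reading.
- r.camera_params(name): a dict with "fx", "fy", "cx", "cy" (pixels), "view" (4x4, takes a point from world to camera coordinates). Camera axes: x right, y up, looking along -z (the intrinsics and any distortion apply to the point x, -y, -z); pixel columns grow to the right and rows downward; lengths in m; the calibration is good to about 2 mm. A picture is of the moment at which its call begins: read the wrist's pose just before it. camera_params takes no time and is no camera call; for the wrist camera it gives the pose at the moment of the call.
A pose or a line that the arm cannot do raises r.PlanningError and nothing moves.
- r.finish_job(): hands the job in; it is judged then, once.
Readings, each from a call of its own:
- r.get_clock(): time.
- r.get_q(): joint angles.
- r.get_joint_velocities(): joint speeds.
- r.get_effort(): joint torques, N m.
- r.get_ee_pos(): TCP position.
- r.get_tool_rot(): TCP orientation.
- r.get_ft_force(): force on the tool from outside, world axes, zero at the start.
- r.get_ft_torque(): the same for the moment, N m.
- r.get_grip_width(): finger opening in m.
- r.get_gripper_force(): force on a finger pad.
Only numpy, scipy, OpenCV 4.12 (cv2) and the standard library are available. Lean on these libraries where they do the work, as an engineer would, in place of code of your own. Each camera call takes 0.05 s, during which the arm holds its last target. There are 200 camera calls.

TASK

Make the section clamp on the bench ready: slide the green mounted section along its guide rails, without lifting it, from the yellow mark home into the V jaw, swing the hinged jaw fully shut against it, and push the orange-headed locking pin from its stand all the way down through the aligned holes of jaw and ears. Then take the red tab of the hinged jaw and the blue tab of the V jaw together in the gripper and squeeze the halves shut; the program finishes while still holding that squeeze. Leave the other things on the bench where they are.

Things in the scene. Friction and masses are not known exactly. Their poses are not given: they have to be found in the camera images.
- clamp: Clamp bed, fixed: grey plate; origin on the bench under the seat; +x from the rails to the V jaw (away from the robot at yaw 0), +y to the hinge side, z up, mm. Plate x -100..45, y -97..80, its top (the bed) at z 10. Two rails, 5 wide, 5 high above the bed, run along x from -98 to -18, inner faces at y +-16.5. Bed is level; all parts yaw with it.
- v_jaw: Fixed aluminium V jaw; origin at the seat centre on the bed, axes as the clamp's. Its 90 degree V opens to -x and takes a 30 mm disc centred on the origin; arms and block (x up to 42, y -24..24 mm) are 26 mm high above the bed. On it a blue upright tab: 8 mm thick (x 16..24), 22 mm wide (y -11..11), up to 56 mm above the bed.
- jaw (a joint): Swinging steel jaw on an upright hinge, rad: 0 is fully shut (stop); grows to 1.9 as the free end swings from the V jaw towards clamp -x. Starts at 1.35 to 1.75; stays where left (0.3 N at the free end moves it). Shut, it runs from the hinge 138 mm along clamp -y, 14 mm thick (7 either side of the axis), 6 to 27 mm above the bed, over the rails, with 1 mm play before a seated section.
- hinge (a point): Hinge axis of the swinging jaw, on the bed; clamp x -23, y +55 mm. The jaw's end is a tongue, 15 to 27 mm above the bed, with a 12 mm hole 125 mm from this axis; with the jaw shut it lies between the ears, all holes in line.
- jaw_tab (a point): Centre of the top of the red upright tab on the swinging jaw: 8 mm thick across the jaw bar, 22 mm wide along it, 55 mm from the hinge axis, 27 to 56 mm above the bed.
- squeeze (a point): Middle between the outer faces of the red and blue tabs when the jaw is shut, 44 mm above the bed; the faces are 51 mm apart along clamp x, and free on their outer sides above 28 mm over the bed.
- seat (a point): Centre of the clamping seat (green disc mark) on the bed.
- start_mark (a point): Centre of the yellow disc mark on the bed, 75 mm from the seat along clamp -x.
- pin_hole (a point): Mouth centre of the hole in the upper ear's top face, 38 mm above the bed, clamp x -23, y -70. Upright, 12 mm wide, through ear, tongue and lower ear to the bed. Ears 30 x 30 mm: lower 0 to 14, upper 28 to 38 mm above the bed, joined by a post at clamp x -8..8 mm, as high.
- specimen: Green round mounted metal section, 30 mm across, 16 mm high, about 20 g; origin at the centre of its underside. Starts on the yellow mark between the rails, within 6 mm along them.
- pin: Locking pin standing upright in its stand, about 60 g; origin at the centre of the underside of its collar. Above: black collar 26 mm across, 6 mm high, then an orange round grip 20 mm across up to 36 mm. Below: steel shank 10 mm across, 36 mm long, the last 8 mm tapering to 5 mm. Fully in, the collar rests on the upper ear.
- pin_stand: Grey block 50 x 50 x 44 mm fixed to the bench, with a 12 mm upright hole in its middle in which the pin stands, collar on the block's top; origin under its centre.
- loupe: Black stand loupe, 38 mm across, 34 mm high; bystander; origin underside centre.
- objective_case: White screw-top case, 38 mm across, 57 mm high; bystander; origin underside centre.
- spare_section: Beige mounted section, 30 mm across, 15 mm high; bystander; origin underside centre.
- slide_box: Green plastic box 63 x 84 x 34 mm; bystander; origin underside centre.
- bottle: Brownish dropper bottle, 44 mm across, 115 mm high; bystander; origin underside centre.
- blower: Red-brown rubber blower, 46 mm across, 103 mm high; bystander; origin underside centre.

How it is judged:
By the outcome, as a careful person would: the job done as asked, in the order asked, and still so for the second after the job is handed in, while the arm keeps its last pose, push and grip.
It also fails if it takes over 67 s, if anything falls off the work surface, if the arm or the gripper's body presses on something with over 40 N, if the wrist force passes 120 N, or if a joint passes its speed limit or range.

## Working session

There is one attempt and no reset: what is moved stays moved. The work goes in short steps, each a Python script; the robot and the scene stay as the last script left them, time stands still between calls to the robot, and variables do not carry over. Pictures are saved under pics/ and viewed, at most 10 in all, crops included, and the job is handed in when it is done.

```bash
mkdir -p pics
python3 - <<'E'
from workcell import r
import numpy as np,cv2
for n in("top","scene"):
    im,d=r.get_image(n);p=r.camera_params(n);np.savez(f"{n}.npz",im=im,d=d,**p)
    cv2.imwrite(f"pics/{n}0.png",im[:,:,::-1]);print(n,{k:(np.round(v,3).tolist()) for k,v in p.items()})
print(r.grip_point_offset,r.get_clock(),r.get_tool_rot())
E
```

```text
top {'fx': 469.916, 'fy': 469.916, 'cx': 318.083, 'cy': 234.806, 'view': [[-0.001, -1.0, -0.005, -0.114], [0.988, -0.002, 0.153, -0.59], [-0.153, -0.005, 0.988, -1.172], [0.0, 0.0, 0.0, 1.0]]}
scene {'fx': 519.996, 'fy': 519.996, 'cx': 316.809, 'cy': 232.904, 'view': [[-0.936, -0.351, 0.013, 0.514], [0.315, -0.822, 0.475, -0.302], [-0.156, 0.449, 0.88, -1.152], [0.0, 0.0, 0.0, 1.0]]}
0.0187 0.1 [[ 9.28005164e-01  3.72567018e-01 -4.82194611e-04]
 [ 3.72567259e-01 -9.28003412e-01  1.81809312e-03]
 [ 2.29883288e-04 -1.86684973e-03 -9.99998231e-01]]
```

View pics/top0.png

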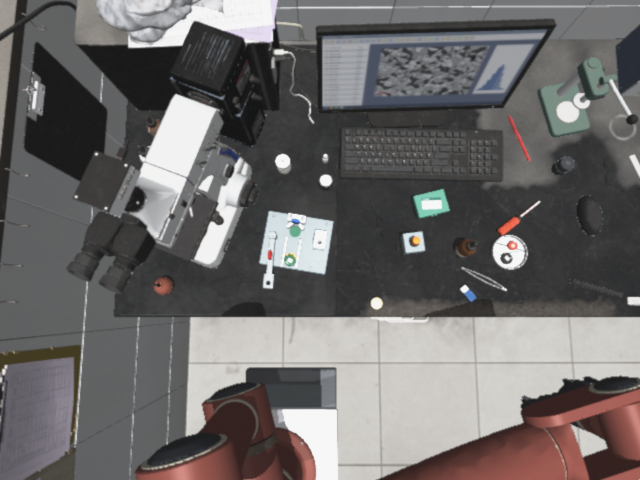

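View pics/scene0.png

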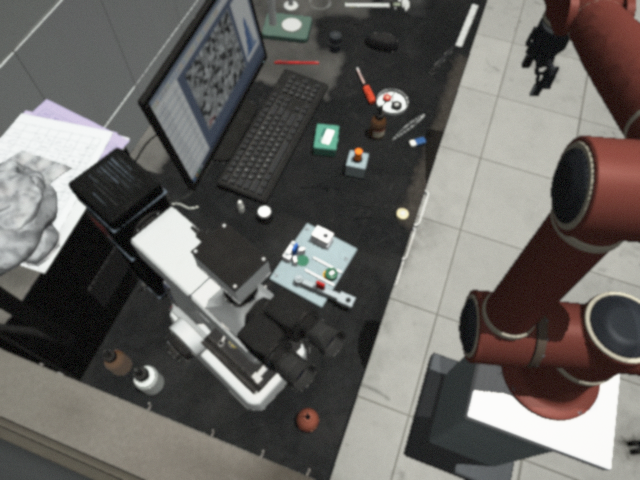

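The top view shows the clamp plate at about px (297,242), with the jaw open along px (270,255), hinge up near (272,236), red tab near (270,255), the green section at (290,259), ears at (320,238) and the pin at (414,241). The microscope stands to the left. I'll turn these into coordinates.

```bash
cat > h.py <<'E'
import numpy as np,cv2
from workcell import r
def ray(p,uv):
    V=p["view"];R=V[:3,:3];c=-R.T@V[:3,3]
    uv=np.atleast_2d(np.array(uv,float))
    d=np.c_[(uv[:,0]-p["cx"])/p["fx"],-(uv[:,1]-p["cy"])/p["fy"],-np.ones(len(uv))]@R
    return c,d
def onz(p,uv,z):
    c,d=ray(p,uv);return c+d*((z-c[2])/d[:,2])[:,None]
def cloud(p,dep):
    v,u=np.mgrid[:dep.shape[0],:dep.shape[1]]
    c,d=ray(p,np.c_[u.ravel(),v.ravel()]);return (c+d*dep.reshape(-1,1)).reshape(*dep.shape,3)
def blobs(im,lo,hi,amin=8,roi=None):
    m=cv2.inRange(cv2.cvtColor(im,cv2.COLOR_RGB2HSV),lo,hi)
    if roi: k=np.zeros_like(m);k[roi[1]:roi[3],roi[0]:roi[2]]=255;m&=k
    n,l,s,c=cv2.connectedComponentsWithStats(m)
    return m,l,sorted([(int(s[i,4]),c[i].round(1).tolist(),i) for i in range(1,n) if s[i,4]>=amin],reverse=True)
def down(yaw):  # tool pointing down, tool y axis at yaw+90 ... tool x along yaw(deg)
    a=np.radians(yaw);c,s=np.cos(a),np.sin(a)
    return np.array([[c,s,0],[s,-c,0],[0,0,-1.]])
E
python3 - <<'E'
from h import *
z=np.load("top.npz");p={k:z[k] for k in("fx","fy","cx","cy","view")};im=z["im"];P=cloud(p,z["d"])
# plate: light cyan-grey
m,l,b=blobs(im,(70,10,120),(110,80,255),200,(240,190,350,290));print(b[:3])
k=np.uint8(l==b[0][2]);h=cv2.findContours(k,0,2)[0][0];bx=cv2.boxPoints(cv2.minAreaRect(h));print(onz(p,bx,.01).round(4))
for n,uv in dict(pin=(414,239),stand=(414,250),bottle=(465,244),loupe=(323,158),case=(283,160),w=(326,180),box=(431,204),blower=(163,285),spare=(376,303)).items():
    print(n,P[uv[1],uv[0]].round(3))
# height obstacles max in grid around clamp
for x in np.arange(.35,1.0,.05):
    print(round(x,2),[int(1000*max([0,*P[...,2][(abs(P[...,0]-x)<.025)&(abs(P[...,1]-y)<.025)]])) for y in np.arange(.4,-.41,-.05)])
E
```

```text
[(2773, [295.5, 243.6], 1)]
[[ 0.458   0.0517  0.01  ]
 [ 0.6632  0.0225  0.01  ]
 [ 0.6336 -0.1557  0.01  ]
 [ 0.4299 -0.1222  0.01  ]]
pin [ 0.574 -0.356  0.075]
stand [ 0.55  -0.362  0.044]
bottle [ 0.563 -0.489  0.061]
loupe [ 0.803 -0.128  0.024]
case [ 0.786 -0.023  0.058]
w [ 0.738 -0.136  0.036]
box [ 0.674 -0.414  0.03 ]
blower [0.46  0.281 0.046]
spare [ 0.415 -0.265  0.012]
0.35 [419, 0, 0, 0, 0, 0, 0, 0, 0, 0, 0, 0, 0, 0, 0, 0, 0]
0.4 [459, 2, 5, 3, 3, 5, 5, 6, 4, 4, 1247, 6, 2, 15, 14, 4, 4]
0.45 [459, 4, 458, 457, 454, 5, 4, 31, 40, 5, 5, 3, 5, 16, 9, 2, 2]
0.5 [470, 3, 454, 447, 445, 157, 5, 30, 41, 26, 14, 13, 5, 5, 2, 2, 4]
0.55 [487, 1, 445, 557, 558, 374, 38, 14, 67, 29, 50, 50, 2, 4, 3, 83, 46]
0.6 [492, 0, 0, 557, 558, 555, 88, 12, 43, 70, 52, 50, 3, 2, 3, 80, 46]
0.65 [499, 0, 0, 556, 557, 376, 156, 92, 14, 66, 38, 12, 4, 3, 5, 30, 36]
0.7 [502, 0, 0, 360, 366, 366, 365, 103, 3, 4, 4, 32, 2, 2, 3, 35, 35]
0.75 [500, 0, 0, 0, 367, 368, 368, 96, 58, 58, 35, 40, 19, 20, 25, 21, 22]
0.8 [500, 126, 96, 0, 367, 368, 407, 408, 59, 60, 5, 42, 27, 26, 26, 26, 26]
0.85 [551, 83, 84, 0, 0, 410, 410, 410, 4, 3, 4, 17, 29, 32, 31, 30, 29]
0.9 [520, 106, 114, 0, 0, 409, 411, 410, 382, 4, 103, 85, 76, 73, 70, 60, 62]
0.95 [499, 357, 433, 446, 446, 437, 411, 409, 360, 352, 355, 355, 356, 356, 356, 357, 355]
```

The clamp origin is at about (0.607, -0.050) with yaw about -8°, and the pin stand is near (0.57, -0.356). Next, the wrist camera for precision.

Run:
```python
from h import *
def cam(n):
    p=r.camera_params("wrist");im,d=r.get_image("wrist");np.savez(n+".npz",im=im,d=d,**p);cv2.imwrite(f"pics/{n}.png",im[:,:,::-1]);return p
p=r.camera_params("wrist");V=p["view"];R=r.get_tool_rot();c=-V[:3,:3].T@V[:3,3]
print("cam in tool",(R.T@(c-r.get_ee_pos())).round(4),(R.T@V[:3,:3].T).round(3).tolist(),p["fx"])
# first over pin stand, then clamp
off=R.T@(c-r.get_ee_pos())
for n,t,z in(("wpin",(.574,-.356),.22),("wclamp",(.575,-.05),.3)):
    D=down(-8 if n=="wclamp" else 22)
    look=D@(R.T@-V[:3,:3].T[:,2]); cpos=D@off
    h=z+cpos[2]-.04; tgt=np.array([*t,z]); tgt[:2]-=cpos[:2]+look[:2]/-look[2]*h
    print(n,tgt.round(3)); r.move_pose(tgt,D); r.hold(.3); cam(n); print(r.get_clock())
```

```text
cam in tool [ 0.084  -0.0006 -0.1431] [[0.0, 0.946, 0.323], [1.0, -0.0, 0.0], [0.0, 0.323, -0.946]] 372.8716800230014
wpin [ 0.599 -0.347  0.22 ]
2.05
wclamp [ 0.628 -0.058  0.3  ]
3.55
```

View pics/wclamp.png

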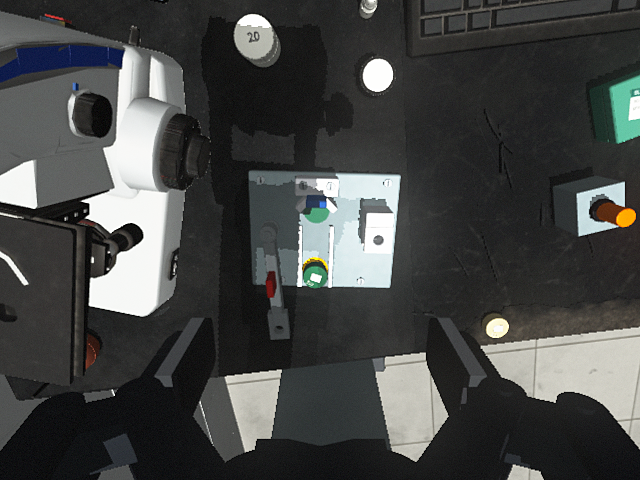

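View pics/wpin.png

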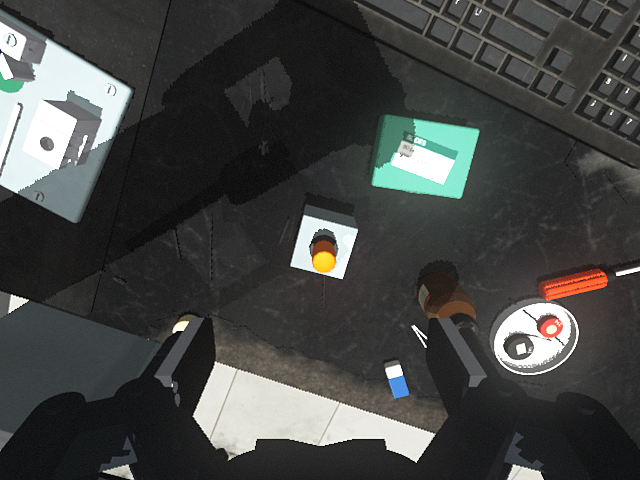

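The wrist pictures show the plate from (249,171) to (391,289), the ear hole at (378,240), the section at (315,272), the red tab at (271,284) and the jaw tip near (279,332). In the pin view the orange cap is at (324,262). I'll measure these exactly.

Run:
```python
from h import *
def ld(n):
    z=np.load(n+".npz");return {k:z[k] for k in("fx","fy","cx","cy","view")},z["im"],z["d"]
p,im,d=ld("wclamp");P=cloud(p,d)
# plate mask: colour, ROI; edges as fitted lines
m,l,b=blobs(im,(75,8,90),(115,90,255),500,(235,160,415,300));k=np.uint8(l==b[0][2])
def edge(f): return np.array(f)
top=[(u,np.nonzero(k[:,u])[0].min()-.5) for u in range(256,395,2) if not 290<u<345]
right=[(np.nonzero(k[v])[0].max()+.5,v) for v in range(180,284,2)]
left=[(np.nonzero(k[v])[0].min()-.5,v) for v in range(180,284,2)]
bot=[(u,np.nonzero(k[:,u])[0].max()+.5) for u in range(340,388,2)]
L={}
for n,e in dict(top=top,right=right,left=left,bot=bot).items():
    w=onz(p,e,.01)[:,:2].astype(np.float32);v=cv2.fitLine(w,cv2.DIST_HUBER,0,.001,.001).ravel();L[n]=v
    a=np.degrees(np.arctan2(v[1],v[0]));print(n,"ang",a.round(2))
yaw=np.radians(-np.degrees(0));
angs=[np.degrees(np.arctan2(L[n][1],L[n][0])) for n in L]
y=[((a+ (0 if n in("right","left") else 90))+90)%180-90 for a,n in zip(angs,L)];print("yaw",y)
Y=np.radians(np.average(y,weights=[2,1,1,.5]));e=np.array([np.cos(Y),np.sin(Y)]);nn=np.array([-e[1],e[0]])
q=lambda n,ax:L[n][2:]@ax
print("x from top",q("top",e)-.045,"bot",q("bot",e)+.1,"y right",q("right",nn)+.097,"left",q("left",nn)-.08)
def show(n,w): print(n,w.round(4),"clampaxes",(w[:2]@e).round(4),(w[:2]@nn).round(4))
# hole
g=cv2.cvtColor(im,cv2.COLOR_RGB2GRAY);mm=np.uint8(g<100)*255;kk=np.zeros_like(mm);kk[230:250,368:388]=255
M=cv2.moments(mm&kk);show("hole",onz(p,(M["m10"]/M["m00"],M["m01"]/M["m00"]),.048)[0]);print(M["m00"]/255)
for n,lo,hi,z,roi in(("spec",(60,90,50),(90,255,255),.026,(295,255,335,295)),("blue",(105,100,60),(130,255,255),.066,(290,180,345,225)),("red",(0,120,60),(8,255,255),.066,(255,260,290,305)),("seat",(60,60,50),(90,255,255),.01,(295,200,335,228)),("yellow",(22,120,80),(35,255,255),.01,(295,250,335,295))):
    _,_,b=blobs(im,lo,hi,8,roi)
    for x in b[:2]: print(x[:2]);show(n,onz(p,x[1],z)[0])
for uv in[(279,332),(271,284),(269,232),(316,278),(380,215)]:print(uv,P[uv[1],uv[0]].round(4))
_,l,b=blobs(im,(0,0,60),(180,60,255),20,(262,300,295,345));print(b[:3]);k=np.uint8(l==b[0][2]);print(cv2.boundingRect(k))
p,im,d=ld("wpin")
_,l,b=blobs(im,(8,150,220),(25,255,255),20,(300,240,350,280));print(b[:2]);print("pin",onz(p,b[0][1],.080)[0].round(4))
_,l,b=blobs(im,(75,8,120),(115,80,255),100,(280,190,370,285));k=np.uint8(l==b[0][2]);c=max(cv2.findContours(k,0,2)[0],key=cv2.contourArea)
bx=onz(p,cv2.boxPoints(cv2.minAreaRect(c)),.044);print("stand",bx.round(4),bx.mean(0).round(4))
big=np.vstack([cv2.resize(np.load("wclamp.npz")["im"][160:345,240:410],None,fx=3.2,fy=3.2,interpolation=2)]);cv2.imwrite("pics/crop1.png",big[:,:,::-1]);print(big.shape)
```

```text
top ang 81.06
right ang -9.51
left ang 17.88
bot ang 80.2
yaw [np.float32(-8.937347), np.float32(-9.510803), np.float32(17.875168), np.float32(-9.802307)]
x from top 0.605241661050437 bot 0.604531961199508 y right -0.012273513286007662 left -0.08057736455712154
hole [ 0.5735 -0.116   0.048 ] clampaxes 0.5791 -0.0837
13.0
(323, [314.9, 275.7])
spec [ 0.5305 -0.0376  0.026 ] clampaxes 0.5318 -0.0079
(221, [315.2, 201.2])
blue [ 0.6302 -0.053   0.066 ] clampaxes 0.6322 -0.0177
(114, [269.5, 288.3])
red [0.5398 0.0116 0.066 ] clampaxes 0.5383 0.0417
(11, [271.3, 274.6])
red [0.5559 0.0066 0.066 ] clampaxes 0.5546 0.0376
(319, [316.1, 214.3])
seat [ 0.6023 -0.0493  0.01  ] clampaxes 0.6042 -0.0156
(65, [317.7, 261.2])
yellow [ 0.5426 -0.0426  0.01  ] clampaxes 0.5441 -0.0122
(279, 332) [0.462  0.0185 0.0308]
(271, 284) [0.5447 0.009  0.0659]
(269, 232) [0.597  0.0049 0.0399]
(316, 278) [ 0.5277 -0.0385  0.0267]
(380, 215) [ 0.6015 -0.1198  0.0486]
[(615, [277.9, 320.2], 1)]
(268, 300, 22, 40)
[(309, [324.0, 262.5], 1)]
pin [ 0.5727 -0.3603  0.08  ]
stand [[ 0.5448 -0.3374  0.044 ]
 [ 0.5953 -0.3314  0.044 ]
 [ 0.6013 -0.3818  0.044 ]
 [ 0.5504 -0.3903  0.044 ]] [ 0.573  -0.3602  0.044 ]
(592, 544, 3)
```

View pics/crop1.png

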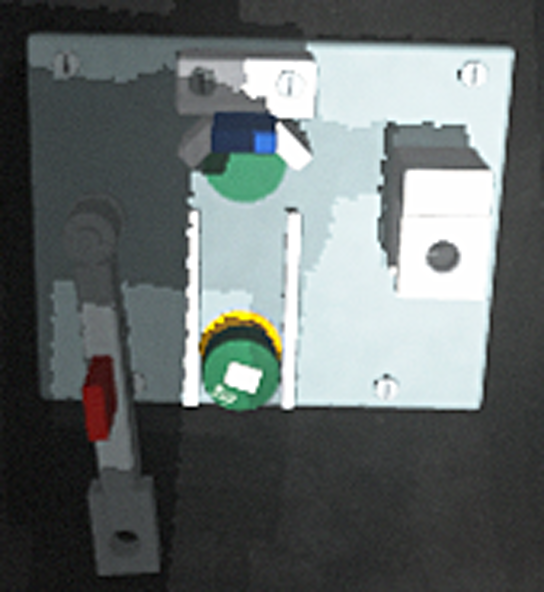

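Run:
```python
from h import *
z=np.load("wclamp.npz");p={k:z[k] for k in("fx","fy","cx","cy","view")}
def c(pts,h): return onz(p,np.array(pts)/3.2+[240-.35,160-.35],h)[:,:2]
names=["corners tl tr br bl","railsL top/bot outer..","screws tl tr br"]
C=c([(28,35),(515,45),(478,408),(42,402)],.01);S=c([(66,66),(473,74),(386,388),(139,384)],.01);Rl=c([(193,212),(191,405),(294,210),(288,408)],.015)
H=c([(443,256)],.048);T=c([(239,372)],.026)  # hole, spec top label centre
E=c([(405,168),(490,170),(490,297),(395,295)],.048)
J=c([(126,541)],.037);Hg=c([(95,232)],.037)
mod=np.array([(45,80),(45,-97),(-100,-97),(-100,80),(-18,19),(-98,19),(-18,-19),(-98,-19),(-23,-70)])/1000.
# rail outer/inner ambiguous: centre lines at +-19
obs=np.vstack([C,Rl,H])
a,b=mod-mod.mean(0),obs-obs.mean(0)
th=np.arctan2((a[:,0]*b[:,1]-a[:,1]*b[:,0]).sum(),(a*b).sum())
R=np.array([[np.cos(th),-np.sin(th)],[np.sin(th),np.cos(th)]]);t=obs.mean(0)-R@mod.mean(0)
print("yaw",np.degrees(th),"o",t.round(4));print(((obs-t)@R-mod).round(4).tolist())
loc=lambda w:((w-t)@R*1000).round(1)
print("screws",loc(S),"spec",loc(T),"ear",loc(E),"J",loc(J),"hinge",loc(Hg))
j=loc(J)[0]-[-23,55];print("jaw",np.arctan2(-j[0],-j[1]),np.hypot(*j))
```

```text
yaw -9.31114144954463 o [ 0.6077 -0.05  ]
[[-0.0005, -0.0015], [-0.0002, 0.0004], [0.001, 0.002], [-0.0002, -0.0012], [-0.0008, -0.0002], [0.0002, 0.0002], [0.0009, 0.0002], [-0.0003, -0.0], [-0.0002, 0.0]]
screws [[ 33.7  65.2]
 [ 34.1 -82.3]
 [-91.1 -57.8]
 [-91.5  40.1]] spec [[-78.4   0.5]] ear [[  7.9 -54.8]
 [  7.9 -83.7]
 [-38.  -87.6]
 [-38.  -54.1]] J [[-146.2   43.2]] hinge [[-20.5  52.5]]
jaw 1.4753083863990488 123.76380731053807
```

```bash
cat >> h.py <<'E'
YAW=-9.31;O=np.array([.6077,-.05])
def W(x,y,z): # clamp mm, z mm above bed -> world m
    a=np.radians(YAW);return np.array([O[0]+(x*np.cos(a)-y*np.sin(a))/1e3,O[1]+(x*np.sin(a)+y*np.cos(a))/1e3,.01+z/1e3])
def C(w):
    a=np.radians(YAW);d=(np.array(w[:2])-O)*1e3;return np.array([d[0]*np.cos(a)+d[1]*np.sin(a),-d[0]*np.sin(a)+d[1]*np.cos(a),(w[2]-.01)*1e3]).round(2)
def cam(n):
    p=r.camera_params("wrist");im,d=r.get_image("wrist");np.savez(n+".npz",im=im,d=d,**p);cv2.imwrite(f"pics/{n}.png",im[:,:,::-1]);return p,im
E
python3 - <<'E'
from h import *
D=down(YAW)
r.grasp(20);print(r.get_clock(),r.get_grip_width())
r.move_pose(W(-128,0,80),D);r.move_l(W(-128,0,7.5),v=.15);print(r.get_clock(),C(r.get_ee_pos()),r.get_ft_force())
print(r.move_l(W(-50,0,7.5),v=.1,contact_N=12),C(r.get_ee_pos()))
print(r.move_l(W(-22,0,7.5),v=.03,contact_N=6),C(r.get_ee_pos()),r.get_ft_force().round(1),r.get_clock())
r.move_l(W(-60,0,7.5),v=.15);r.move_l(W(-60,0,150),v=.25);r.move_pose(W(-10,0,230),D);r.hold(.2)
cam("s1");print(r.get_clock())
E
```

```text
4.3167 -0.000156115352990814
5.9583 [-1.2673e+02 -8.0000e-02  8.5400e+00] [ 0.5537611  -0.19840875  0.53317673]
False [-50.49   0.07   7.36]
True [-26.91   0.3    6.76] [-0.5  0.4 -0.4] 7.6583
9.4583
```

View pics/s1.png

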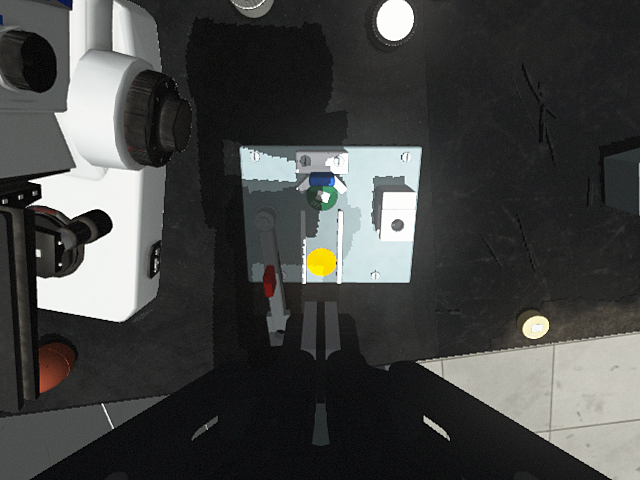

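The section sits in the V at (322,197), the yellow mark is bare, and the jaw is untouched. Now I'll swing the jaw shut.

Run:
```python
from h import *
z=np.load("s1.npz");p={k:z[k] for k in("fx","fy","cx","cy","view")}
print("section",C(onz(p,(322,197),.026)[0]))
def pose(th,g,zz=12,rad=90):
    d=np.array([-np.sin(th),-np.cos(th)]);n=np.array([np.cos(th),-np.sin(th)])
    q=np.array([-23,55])+rad*d-n*g;return W(*q,zz),down(YAW+90-np.degrees(th))
t=1.5
a,D=pose(t,32,110);r.move_pose(a,D);a,D=pose(t,32);r.move_l(a,v=.2)
print(r.get_clock(),r.get_ft_force().round(1),C(r.get_ee_pos()))
for th in np.linspace(1.45,.1,8):
    a,D=pose(th,21.5);c=r.move_l(a,D,v=.12,contact_N=25)
    if c: print("contact",th,C(r.get_ee_pos()),r.get_ft_force())
a,D=pose(0,16);c=r.move_l(a,D,v=.03,contact_N=10)
print(c,C(r.get_ee_pos()),r.get_ft_force().round(1),r.get_clock())
a,D=pose(0,35);r.move_l(a,D,v=.15);a,D=pose(0,35,120);r.move_l(a,D,v=.3)
D=down(YAW);r.move_pose(W(-10,-20,230),D);r.hold(.2);cam("s2");print(r.get_clock())
```

```text
section [-2.05 -0.56 16.  ]
10.8417 [-0.3 -0.   0.2] [-113.13   80.34   13.57]
True [-44.52 -34.07  10.78] [ 0.6 -0.5  0.1] 13.9333
16.3667
```

View pics/s2.png

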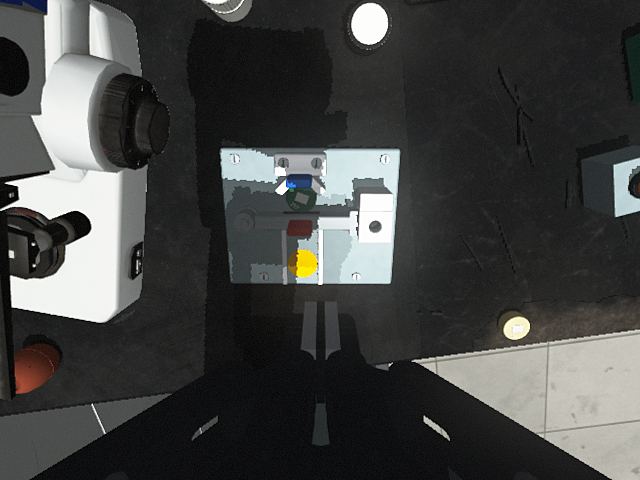

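The jaw is across the rails with its tongue between the ears. Next I check the red tab and hole positions, then fetch the pin.

Run:
```python
from h import *
z=np.load("s2.npz");p={k:z[k] for k in("fx","fy","cx","cy","view")};im=z["im"]
g=cv2.cvtColor(im,cv2.COLOR_RGB2GRAY);mm=np.uint8(g<110);kk=np.zeros_like(mm);kk[219:235,368:384]=1
M=cv2.moments(mm&kk,True);print("hole",M["m00"],C(onz(p,(M["m10"]/M["m00"],M["m01"]/M["m00"]),.048)[0]))
m,l,b=blobs(im,(0,120,40),(8,255,255),30,(280,212,320,242));y,x=np.nonzero(l==b[0][2]);print("red",b[:2],x.min(),x.max(),y.min(),y.max(),C(onz(p,((x.min()+x.max())/2,y.min()),.066)[0]))
m,l,b=blobs(im,(105,100,40),(130,255,255),30,(280,165,325,195));y,x=np.nonzero(l==b[0][2]);print("blue",C(onz(p,((x.min()+x.max())/2,y.min()),.066)[0]))
D=down(YAW+90);P=np.array([.5728,-.3602])
r.open();r.move_pose([*P,.16],D);r.move_l([*P,.054],v=.2);r.grasp(40);print(r.get_grip_width(),r.get_ee_pos().round(4),r.get_ft_force().round(2))
r.move_l([*P,.16],v=.2);print(r.get_grip_width(),r.get_clock(),r.get_ft_force().round(2))
H=W(-23,-70,0);r.move_pose([H[0],H[1],.108],D);r.hold(.3);cam("s3");print(r.get_clock(),C(r.get_ee_pos()))
```

```text
hole 94.0 [-23.25 -69.95  38.  ]
red [(176, [297.1, 229.7], 1)] 287 310 220 234 [-12.49   0.06  56.  ]
blue [27.6  -0.68 56.  ]
0.01871174416715615 [ 0.5731 -0.3605  0.0547] [-0.36  0.35  2.75]
0.01806601271014836 20.875 [-0.14 -0.   -1.18]
22.2083 [-22.64 -70.82  98.22]
```

View pics/s3.png

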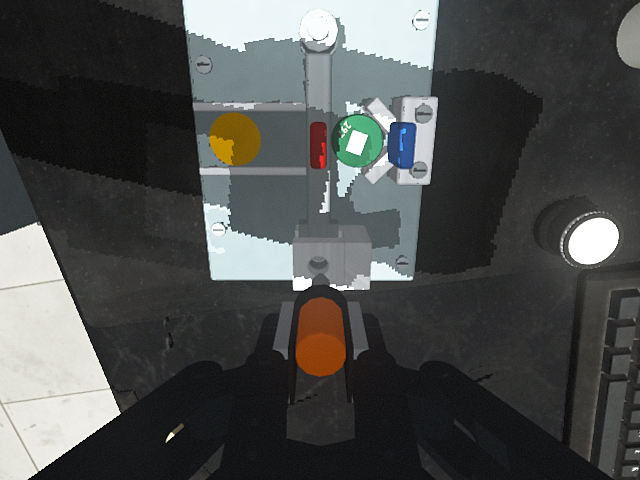

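The pin is gripped above the ear. Its tip shows at about (319,276) with the hole at (319,264), and the section sits in the V at (358,140) with the jaw behind it. I'll check these numerically, then insert.

Run:
```python
from h import *
z=np.load("s3.npz");p={k:z[k] for k in("fx","fy","cx","cy","view")};im=z["im"];d=z["d"];Q=cloud(p,d)
f=lambda u,v,h:C(onz(p,(u,v),.01+h/1000)[0])
print("sec",f(358,140,16),"hole",f(319,263,38),"hinge",f(319,24,27),"barL@hinge",f(307,60,27),"barR",f(331,60,27),"barL far",f(306,215,27),"barR far",f(332,215,27))
for lo,hi,roi in(((0,120,40),(8,255,255),(300,110,340,180)),((105,100,40),(130,255,255),(380,110,420,180))):
    m=cv2.inRange(cv2.cvtColor(im,cv2.COLOR_RGB2HSV),lo,hi);pts=Q[m>0];c=np.array([C(w) for w in pts if w[2]>.063]);c=c[(c[:,1]>-40)&(c[:,1]<40)];print("top med",np.median(c,0),c.min(0),c.max(0))
print("tip",f(319,276,52))
crop=cv2.resize(im[210:320,260:390],None,fx=5,fy=5,interpolation=2);cv2.imwrite("pics/crop3.png",crop[:,:,::-1])
```

```text
sec [-0.05  0.46 16.  ] hole [-22.92 -67.87  38.  ] hinge [-22.65  57.7   27.  ] barL@hinge [-28.92  41.25  27.  ] barR [-16.45  41.23  27.  ] barL far [-30.57 -41.7   27.  ] barR far [-15.18 -41.72  27.  ]
top med [-23.21   0.49  56.31] [-27.15 -10.55  53.67] [-19.8   13.31 241.42]
top med [19.03  0.39 56.27] [-22.34 -10.64  53.03] [ 23.26  13.31 241.42]
tip [-22.89 -70.01  52.  ]
```

View pics/crop3.png

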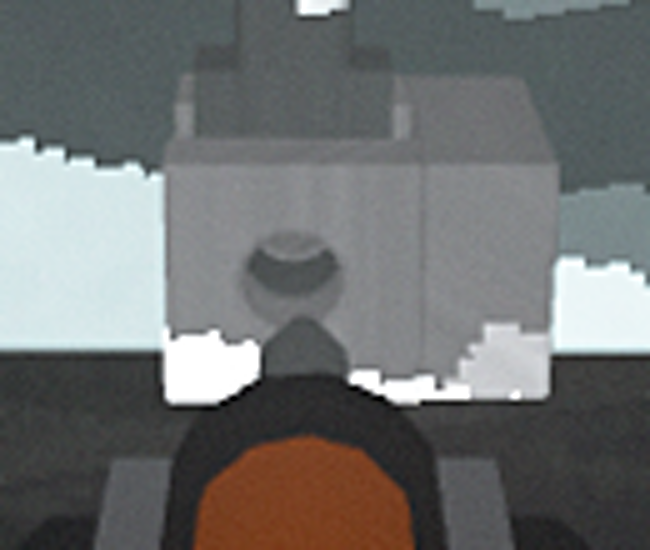

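Run:
```python
from h import *
H=W(-23.3,-69.8,0)
for z,v in((.085,.06),(.066,.04)):
    c=r.move_l([H[0],H[1],z],v=v,contact_N=10);print(c,C(r.get_ee_pos()),r.get_ft_force().round(2),r.get_clock())
    if c: break
```

```text
False [-23.72 -69.64  74.37] [-0.24 -0.51 -0.73] 22.7417
False [-23.29 -69.74  55.86] [ 0.34 -1.08 -0.36] 23.3667
```

Run:
```python
from h import *
H=W(-23.3,-69.8,0)
c=r.move_l([H[0],H[1],.0565],v=.03,contact_N=12);print(c,C(r.get_ee_pos()),r.get_ft_force().round(2))
r.open();r.move_l([H[0],H[1],.16],v=.25);r.grasp(20)
r.move_l([H[0],H[1],.1],v=.2);c=r.move_l([H[0],H[1],.075],v=.03,contact_N=15);print("top",c,r.get_ee_pos().round(4),r.get_ft_force().round(2))
r.move_l([H[0],H[1],.2],v=.3);r.open()
D=down(YAW+90);r.move_pose(W(-1.5,-10,210),D);r.hold(.2);cam("s4");print(r.get_clock())
```

```text
True [-22.83 -70.    48.67] [-1.12  0.01  3.06]
top True [ 0.574  -0.1153  0.084 ] [-1.08  0.26  7.11]
28.6667
```

View pics/s4.png

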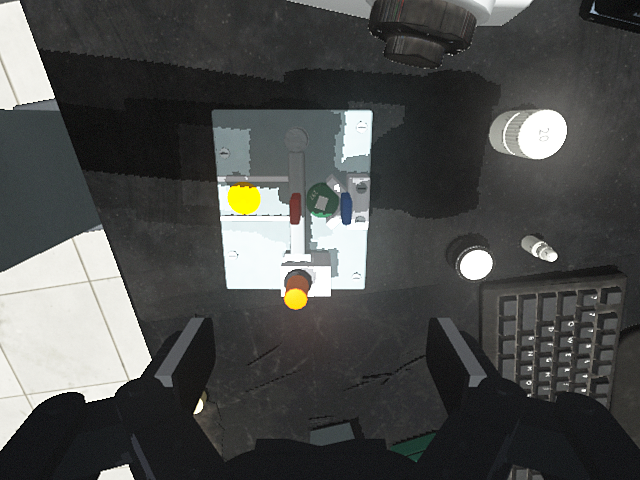

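The pin is fully home: its head top is at z 0.084 as it should be. Now the squeeze.

Run:
```python
from h import *
D=down(YAW+90)
r.move_pose(W(-1.5,0,110),D)
c=r.move_l(W(-1.5,0,27),D,v=.12,contact_N=8);print(c,C(r.get_ee_pos()),r.get_ft_force().round(2))
if not c:
    r.grasp(60);r.hold(.5);w=r.get_grip_width();print(w,r.get_gripper_force(),r.get_ft_force().round(2),C(r.get_ee_pos()),r.get_clock())
    im,_=r.get_image("top");cv2.imwrite("pics/top1.png",cv2.resize(im[180:320,230:470],None,fx=3,fy=3)[:,:,::-1])
    if .047<w<.054: r.finish_job();print("done")
```

```text
False [-0.53 -0.06 28.17] [ 0.53 -0.56  1.17]
0.04942011553410686 69.95800137519836 [-3.54  0.63  5.65] [-1.86 -0.   28.26] 30.9167
the job is handed in; nothing more can be done
done
```

The job is handed in: the section is home in the V, the jaw is shut, the pin is all the way down, and the gripper was still squeezing both tabs (60 N set) at about 31 s of the 67 s allowed.

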